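# Hood down, lamp shutter held at half

## Task

Set up the tip inspection stand for a wear check: first lower the hinged magnifier hood gently by its orange bar until it lies on its stops, guiding it all the way so that it does not drop. Then slide the sprung lamp shutter by its knurled knob to half travel, so that its red line meets the red half mark, without running it on towards fully open, and finish while still holding the knob there, because the spring shuts it when let go. Keep the shutter closed until the hood is down, and leave the other things on the bench undisturbed.

Things in the scene. Friction and masses are not known exactly. Their poses are not given: they have to be found in the camera images.
- stand: green inspection stand fixed to the bench, body 150 mm (x) by 320 mm (y) by 60 mm high; origin at the centre of its underside, z up, x points from its open front to its hinge side, y from the magnifier bay to the lamp shutter. On its top at y -147 and -16 mm two upright cheeks 10 mm thick rise to 97 mm above the bench and carry the hood (tip in a nest between them)
- hood (a joint): angle of the magnifier hood in rad: 0 = level, lying on its stops, grows as it is raised (up to 1.4). It is a clear panel 145 mm long, 140 mm wide, 6 mm thick, in a black frame, about 0.3 kg. A stiff hinge keeps it up where it stands at the start, but lower down (somewhere below 0.9 rad, depending on its weight) it falls by itself unless held
- hood_hinge (a point): middle of the hood's hinge line, 100 mm above the bench, at (70, -81.5, 100) mm in the stand's frame; the hinge line runs along the stand's y
- hood_bar (a point): orange round bar fixed to the hood, 12 mm diameter, 98 mm long along its y (parallel to the hinge line); this point is its middle, 187 mm from the hinge line in the plane of the hood. Two arms at 45 mm either side of the middle join it to the hood, leaving 82 mm of clear bar and a 36 mm free gap between bar and frame. With the hood level the bar lies at (-117, -81.5, 100) mm in the stand's frame, clear in front of the stand. Its x and z turn with the hood
- shutter (a joint): travel of the lamp shutter in m: 0 = closed (where its spring holds it), 0.06 = fully open, 0.03 = half travel. It slides along the stand's +y. The spring pushes back with 3 N when closed, 7.5 N at half and 12 N fully open, so it closes by itself when let go
- shutter_knob (a point): knurled aluminium knob standing upright on the shutter plate, 22 mm diameter, 42 mm tall; this point is the centre of its underside, which is 66 mm above the bench, z up; at (0, 52, 66) mm in the stand's frame when closed. A red line on the plate crosses under the knob along the stand's x; rails at x +-40 mm reach 69 mm above the bench
- half_mark (a point): centre of the red half mark (red lines 4 mm wide either side of the shutter, between two white lines for closed and open), 60 mm above the bench; the knob's axis stands over it at half travel
- clip_rack: bystander: blue fixed spring clip rack with three grey nozzle bodies, 90 by 220 mm, 97 mm tall; origin under its centre
- regulator: bystander: fixed grey flow regulator with a large knurled aluminium knob (68 mm diameter) on top, 110 by 230 mm over its pipe stubs, 123 mm tall; origin under its centre
- vial: bystander: glass pressure vial with steel end caps, 27 mm diameter, 110 mm long along its x, lying in a black rubber cradle; origin under its middle
- strainer: bystander: brass strainer standing upright, 44 mm diameter, 54 mm tall; origin under its centre
- spare_tip: bystander: loose pink ceramic tip, 24 mm diameter, 18 mm tall; origin under its centre
- spanner: bystander: steel spanner 170 mm long lying flat; origin under its middle

How it is judged:
By the outcome, as a careful person would: the job done as asked, in the order asked, and still so for the second after the job is handed in, while the arm keeps its last pose, push and grip.
It also fails if it takes over 45 s, if anything falls off the work surface, if the arm or the gripper's body presses on something with over 40 N, if the wrist force passes 120 N, or if a joint passes its speed limit or range.

## Robot

A 6-joint arm with a two-finger parallel gripper is mounted at the origin on the work surface. World frame = base frame: x ahead of the robot, y to its left, z up, the work surface at z = 0. Lengths are in m, angles in rad, forces in N, time in s.
With the tool pointing down it reaches from about 0.35 to 0.775 m from the base axis. Payload 5.5 kg.
Tool frame: the origin (TCP) lies midway between the tips of the shut fingers; the grasp point (between the pads) lies 19 mm behind it; z points along the fingers, y is the line along which they close (so a half turn about z gives the same grasp; the last joint's range is limited). The gripper opens to 85 mm and grips with 20 to 120 N. Pads are 22 mm wide; open, the fingers measure 114 mm over their backs; the gripper's body (76 mm by 85 mm) begins 54 mm behind the grasp point. The pads swing forward as they close: fully open they stand 13 mm farther back than shut.
Start: joints at [1.126, 0.313, 0.046, 1.304, 0, 1.431], TCP at [0.173, 0.549, 0.231] pointing down, gripper open.
Joint ranges: [-2.76, 2.76], [-0.86, 1.69], [-1.03, 1.26], [-2.2, 2.34], [-1.47, 1.5], [-3.14, 3.14]. Speed limits (rad/s): [2.57, 2.57, 3.14, 3.14, 3.14, 3.14].

## Interface

Orientations are given as a unit quaternion [w, x, y, z].
In Python, from workcell import env gives the robot as it stands. The module is installed in compiled form; this text tells all that it offers.
- The arm moves only by the tool servo_tool, never from a script. Its argument "increments" is a list of rows, each an object of numbers: "grip": the closure, from 0 (fully open) to 1 (shut); "x", "y", "z": the shift along the tool's x, y, z in mm; "roll": the turn about the tool's z in degrees. In form: [{"grip": .., "x": .., "y": .., "z": .., "roll": ..}, ...]. A call has 1 to 5 rows; each row shifts and turns the commanded pose from where the row before left it, along the tool's axes as they then stand; what a row does not reach is not made up. A row lasts 1/12 s, in which the tool goes at most 41.7 mm and 7.16 degrees, less where a joint would pass 70% of its speed; a pose out of reach is approached as far as the arm can. A call is refused whole if a number of a shift passes 41.7 or a number of a turn 7.16, either way. A call with a gripper value outside its range is refused whole. The fingers move at their own pace and stop on an object; "grip_force" is the grip in N (left out, the last holds). Time passes only in rows, so rows that do not move let the fingers close. It gives the time, the measured TCP pose, the force, the opening and the grip force at its end, in the units of the state.
- env.get_state(): the state, without advancing time (a new reading comes with each control period).
- env.read_camera(name): name is "side" or "top" or "wrist"; returns the picture (420x560x3 uint8, red, green, blue); there is no depth.
- env.get_calibration(name): a dict with "vertical_fov" (degrees; the focal length in pixels is half the picture's height over the tangent of half this angle, whatever the lens; pixels are square), "cx", "cy" (the principal point, pixels), "rvec" (rotation vector, rad) and "tvec" (3), from world to camera coordinates, as OpenCV has them; the wrist camera has in their place "tool_from_camera" (4x4, takes a point from camera to tool coordinates, whose origin is the TCP and whose axes are the flange's). Camera axes: x right, y down, z forward; pixel columns grow to the right and rows downward; lengths in m; the calibration is good to about 2 mm. The wrist camera is an equidistant fisheye: a pixel r from the principal point sees the ray r / f radians off the axis. A picture is of the moment at which its call begins: read the wrist's pose just before it. get_calibration takes no time and is no camera call.
- env.hand_in(): hands the job in; it is judged then, once.
The state is a dict: "clock": time; "joint_pos": joint angles; "qvel": joint speeds; "tau": joint torques, N m; "tcp_pos": TCP position; "orientation": TCP orientation; "wrist_force": force on the tool from outside, world axes, zero at the start; "ft_torque": the same for the moment, N m; "finger_gap": finger opening in m; "grip_force": force on a finger pad.
Only numpy, scipy, OpenCV 4.12 (cv2) and the standard library are available. Lean on these libraries where they do the work, as an engineer would, in place of code of your own. Each camera call takes 0.05 s, during which the arm holds its last target. There are 200 camera calls.

## Working session

There is one attempt and no reset: what is moved stays moved. The work goes in short steps, Python scripts to look and compute and a tool call to move; the robot and the scene stay as the last step left them, time stands still between calls to the robot, and variables do not carry over. Pictures are saved under pics/ and viewed, at most 10 in all, crops included, and the job is handed in when it is done.

Besides the shell and the picture viewer there is one more tool, called by a JSON object that holds its "method" and its "body", one argument or row to a line. servo_tool: Moves the arm, as the interface text tells. Its arguments: {"type":"object","properties":{"increments":{"type":"array"},"grip_force":{"type":"number"}},"required":["increments"]}

```bash
mkdir -p pics; python3 - <<'E'
from workcell import env
import cv2
for n in("top","side"):
    im=env.read_camera(n); cv2.imwrite(f"pics/{n}0.png",im[:,:,::-1]); print(n,env.get_calibration(n))
print(env.get_calibration("wrist")); print(env.get_state())
E
```

```text
top {'vertical_fov': 47.650307989281586, 'cx': 281.81717970312195, 'cy': 210.92009329418468, 'rvec': array([ 2.12059003, -2.17369927,  0.18797435]), 'tvec': array([0.00908348, 0.53903626, 1.40084592])}
side {'vertical_fov': 52.50727247746346, 'cx': 283.32417648311895, 'cy': 203.50850010291197, 'rvec': array([ 2.21753797, -0.58762866,  0.24033835]), 'tvec': array([-0.4224847 ,  0.26178473,  1.02728569])}
{'vertical_fov': 65.70646984690485, 'cx': 278.23562843564696, 'cy': 213.77691895223998, 'tool_from_camera': array([[-1.70112325e-04, -9.45439764e-01, -3.25796906e-01,
         8.35734471e-02],
       [ 9.99999981e-01, -1.31465448e-04, -1.40638720e-04,
        -5.83205977e-05],
       [ 9.01344018e-05, -3.25796924e-01,  9.45439769e-01,
        -1.43410421e-01],
       [ 0.00000000e+00,  0.00000000e+00,  0.00000000e+00,
         1.00000000e+00]])}
{'clock': 0.1, 'joint_pos': array([1.12640856e+00, 3.13924638e-01, 4.50839559e-02, 1.30359029e+00,
       7.65533783e-06, 1.43121458e+00]), 'qvel': array([-0.00011907, -0.00094387,  0.00396255,  0.00079011, -0.00054569,
       -0.00112957]), 'tau': array([ 2.17999681e-03, -4.81727028e+01,  2.99243349e+01,  1.27284246e-02,
       -1.85285871e-04, -2.08119452e-06]), 'tcp_pos': array([0.17236173, 0.54808184, 0.23049488]), 'orientation': array([-2.38934237e-04,  1.51813678e-01,  9.88408791e-01, -7.81625061e-04]), 'wrist_force': array([-0.11797914,  0.62959228,  0.81660201]), 'ft_torque': array([1.14223927e-02, 4.10882683e-02, 2.80884474e-05]), 'grip_force': 0.0, 'finger_gap': 0.0854758669850481}
```

View pics/top0.png

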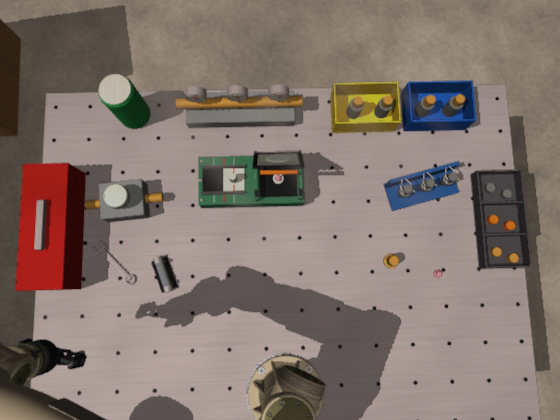

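View pics/side0.png

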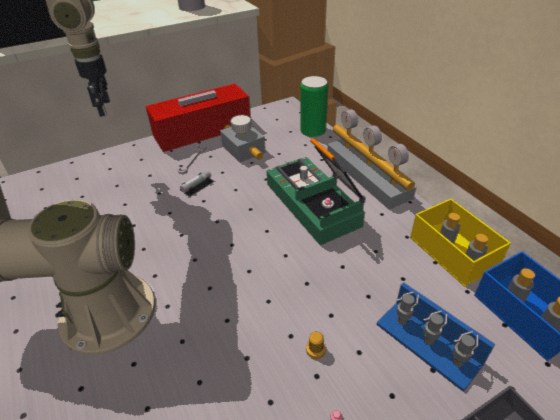

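```bash
python3 - <<'E'
import cv2
a=cv2.imread("pics/top0.png")[140:220,185:345]; cv2.imwrite("pics/topc.png",cv2.resize(a,None,fx=5,fy=5,interpolation=cv2.INTER_CUBIC))
a=cv2.imread("pics/side0.png")[125:245,255:375]; cv2.imwrite("pics/sidec.png",cv2.resize(a,None,fx=5,fy=5,interpolation=cv2.INTER_CUBIC))
E
```

```text
(no output)
```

View pics/topc.png

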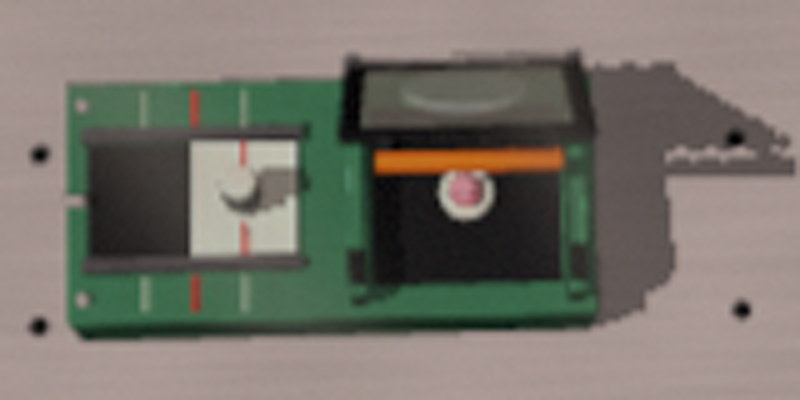

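View pics/sidec.png

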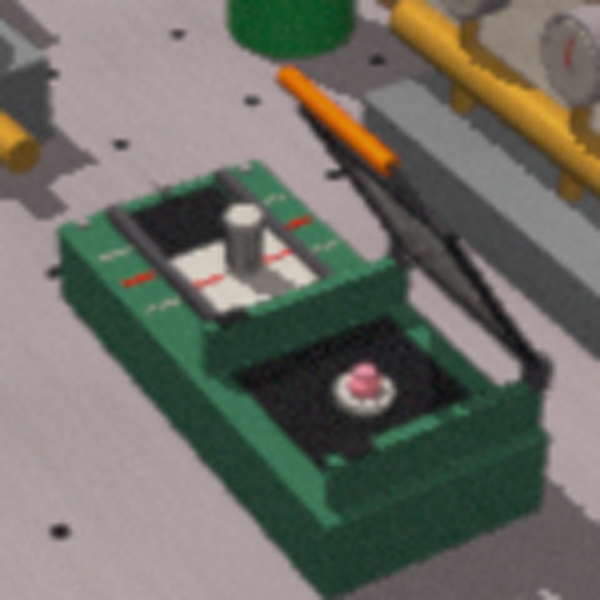

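```bash
cat > h.py <<'E'
import numpy as np, cv2
from scipy.optimize import least_squares
from scipy.spatial.transform import Rotation as R
from workcell import env
def s2w(p,q):
    c,s=np.cos(q[2]),np.sin(q[2]); p=np.asarray(p,float)
    return np.array([q[0]+c*p[0]-s*p[1], q[1]+s*p[0]+c*p[1], p[2]])
def bar(a,dy=0): return np.array([.070-.187*np.cos(a),-.0815+dy,.1+.187*np.sin(a)])
def proj(n,P):
    c=env.get_calibration(n); f=210/np.tan(np.radians(c["vertical_fov"]/2))
    K=np.array([[f,0,c["cx"]],[0,f,c["cy"]],[0,0,1]])
    return cv2.projectPoints(np.array(P),c["rvec"],c["tvec"],K,None)[0][:,0]
E
python3 - <<'E'
from h import *
T=[((68,83),(75,160,60)),((70,322),(-75,160,60)),((597,318),(-75,-160,60)),((195,200),(0,82,60)),((244,200),(0,52,60)),((146,200),(0,112,60)),((375,161),49),((564,161),-49)]
S=[((330,598),(-75,-160,0)),((333,522),(-75,-160,60)),((60,232),(-75,160,60)),((258,162),(75,160,60)),((243,212),(0,52,108)),((287,75),49),((395,163),-49)]
def res(q):
    o=[]
    for n,L,off in(("top",T,(185,140)),("side",S,(255,125))):
        P=[s2w(bar(q[3],p/1e3) if np.isscalar(p) else np.array(p)/1e3,q) for _,p in L]
        m=np.array([((u+.5)/5-.5+off[0],(v+.5)/5-.5+off[1]) for (u,v),_ in L])
        o.append(proj(n,P)-m)
    return np.concatenate(o).ravel()
r=least_squares(res,[.55,.05,0,1.0],loss="soft_l1"); q=r.x
print(q,"\n",res(q).reshape(-1,2).round(1).tolist()); np.save("q.npy",q)
print("bar",s2w(bar(q[3]),q),"level",s2w(bar(0),q),"knob",s2w((0,.052,.066),q))
E
```

```text
[ 0.63579866  0.08754057 -0.00180268  1.02049269] 
 [[-0.4, -0.0], [-0.9, 0.7], [0.3, -0.7], [0.0, 0.1], [0.2, -0.1], [-0.1, 0.3], [0.0, 0.5], [-0.2, -0.3], [-0.3, 1.3], [-0.1, 1.0], [-0.3, -1.9], [0.4, -1.6], [1.0, -0.1], [0.5, -0.3], [0.1, 0.6]]
bar [0.60786088 0.0060908  0.2593924 ] level [0.51865193 0.00625161 0.1       ] knob [0.6358924  0.13954048 0.066     ]
```

{"method": "servo_tool", "body": {
  "increments": [
    {"grip": 0,"x": 0,"y": 0,"z": -10,"roll": 7.16},
    {"grip": 0,"x": 0,"y": 0,"z": -20,"roll": 7.16},
    {"grip": 0,"x": 0,"y": 0,"z": -20,"roll": 7.16},
    {"grip": 0,"x": 0,"y": 0,"z": -20,"roll": 7.16},
    {"grip": 0,"x": 0,"y": 0,"z": -20,"roll": 7.16}
  ],
  "grip_force": 40
}}

```text
clock: 0.52
tcp_pos: [0.1724, 0.5482, 0.3217]
orientation: [0.0, 0.451, 0.893, -0.001]
wrist_force: [-0.1, 0.6, 0.3]
finger_gap: 0.0854
grip_force: 0.0
```

{"method": "servo_tool", "body": {
  "increments": [
    {"grip": 0,"x": 0,"y": 0,"z": 0,"roll": 7.16},
    {"grip": 0,"x": 0,"y": 0,"z": 0,"roll": 7.16},
    {"grip": 0,"x": 0,"y": 0,"z": 0,"roll": 7.16},
    {"grip": 0,"x": 0,"y": 0,"z": 0,"roll": 7.16},
    {"grip": 0,"x": 0,"y": 0,"z": 0,"roll": 7.16}
  ]
}}

```text
clock: 0.93
tcp_pos: [0.1725, 0.5483, 0.3208]
orientation: [0.0, 0.704, 0.711, -0.0]
wrist_force: [-0.5, -0.4, 1.0]
finger_gap: 0.0855
grip_force: 0.0
```

{"method": "servo_tool", "body": {
  "increments": [
    {"grip": 0,"x": -20,"y": 15,"z": 0,"roll": 1.0},
    {"grip": 0,"x": -28,"y": 22,"z": 0,"roll": 0},
    {"grip": 0,"x": -28,"y": 22,"z": 0,"roll": 0},
    {"grip": 0,"x": -28,"y": 22,"z": 0,"roll": 0},
    {"grip": 0,"x": -28,"y": 22,"z": 0,"roll": 0}
  ]
}}

```text
clock: 1.35
tcp_pos: [0.2762, 0.4153, 0.3208]
orientation: [0.0, 0.707, 0.707, -0.0]
wrist_force: [1.1, 0.2, -0.3]
finger_gap: 0.0854
grip_force: 0.0
```

{"method": "servo_tool", "body": {
  "increments": [
    {"grip": 0,"x": -28,"y": 22,"z": 0,"roll": 0},
    {"grip": 0,"x": -28,"y": 22,"z": 0,"roll": 0},
    {"grip": 0,"x": -28,"y": 22,"z": 0,"roll": 0},
    {"grip": 0,"x": -28,"y": 22,"z": 0,"roll": 0},
    {"grip": 0,"x": -28,"y": 22,"z": 0,"roll": 0}
  ]
}}

```text
clock: 1.77
tcp_pos: [0.3861, 0.2749, 0.3211]
orientation: [-0.0, 0.707, 0.707, -0.0]
wrist_force: [1.4, 0.3, -0.4]
finger_gap: 0.0854
grip_force: 0.0
```

{"method": "servo_tool", "body": {
  "increments": [
    {"grip": 0,"x": -28,"y": 22,"z": 0,"roll": 0},
    {"grip": 0,"x": -28,"y": 22,"z": 0,"roll": 0},
    {"grip": 0,"x": -28,"y": 22,"z": 0,"roll": 0},
    {"grip": 0,"x": -28,"y": 22,"z": 0,"roll": 0},
    {"grip": 0,"x": -28,"y": 22,"z": 0,"roll": 0}
  ]
}}

```text
clock: 2.18
tcp_pos: [0.496, 0.1348, 0.321]
orientation: [-0.0, 0.708, 0.707, -0.0]
wrist_force: [0.7, 0.2, 0.2]
finger_gap: 0.0854
grip_force: 0.0
```

{"method": "servo_tool", "body": {
  "increments": [
    {"grip": 0,"x": -28,"y": 22,"z": 0,"roll": 0},
    {"grip": 0,"x": -28,"y": 22,"z": 0,"roll": 0},
    {"grip": 0,"x": -28,"y": 22,"z": 0,"roll": 0},
    {"grip": 0,"x": -28,"y": 22,"z": 0,"roll": 0},
    {"grip": 0,"x": 0,"y": 0,"z": 0,"roll": 0}
  ]
}}

```text
clock: 2.6
tcp_pos: [0.5864, 0.0193, 0.319]
orientation: [0.0, 0.709, 0.705, -0.001]
wrist_force: [-1.2, -0.1, -0.5]
finger_gap: 0.0856
grip_force: 0.0
```

```bash
python3 - <<'E'
from h import *
s=env.get_state(); im=env.read_camera("wrist"); cv2.imwrite("pics/w1.png",im[:,:,::-1])
c=env.get_calibration("wrist"); T=c["tool_from_camera"]; f=210/np.tan(np.radians(c["vertical_fov"]/2))
w,x,y,z=s["orientation"]; Rt=R.from_quat([x,y,z,w]).as_matrix(); q=np.load("q.npy"); print(s["tcp_pos"],s["wrist_force"],s["joint_pos"])
for p in [s2w(bar(q[3],d),q) for d in(.049,0,-.049)]+[s2w((0,.052,.108),q)]:
    v=T[:3,:3].T@(Rt.T@(p-s["tcp_pos"])-T[:3,3]); t=np.arctan2(np.hypot(v[0],v[1]),v[2]); print(np.array([c["cx"],c["cy"]])+f*t*v[:2]/np.hypot(v[0],v[1]))
E
```

```text
[0.58644141 0.01929511 0.31902742] [-1.1843857  -0.13727528 -0.50266389] [-0.10300977  0.33409979  0.28806593  1.52544785 -0.00168139  1.4743615 ]
[310.6695549 181.2500398]
[308.67214913 250.44681246]
[306.2767791  308.05912664]
[323.66487395  72.76057568]
```

View pics/w1.png

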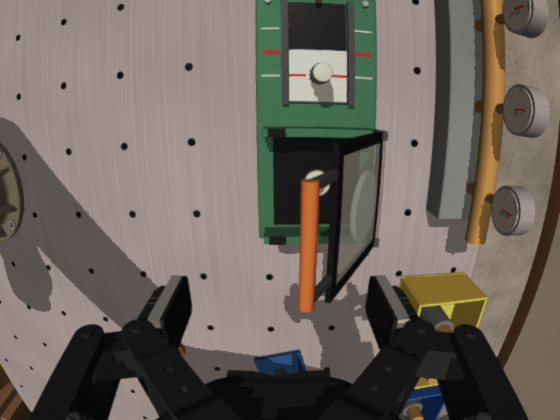

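{"method": "servo_tool", "body": {
  "increments": [
    {"grip": 0,"x": -13,"y": 21,"z": 0,"roll": 0},
    {"grip": 0,"x": 0,"y": 0,"z": 20,"roll": 0},
    {"grip": 0,"x": 0,"y": 0,"z": 20,"roll": 0},
    {"grip": 0,"x": 0,"y": 0,"z": 20,"roll": 0},
    {"grip": 0,"x": 0,"y": 0,"z": 19,"roll": 0}
  ]
}}

```text
clock: 3.07
tcp_pos: [0.6034, 0.0124, 0.2411]
orientation: [-0.001, 0.707, 0.707, -0.0]
wrist_force: [-0.1, 0.7, 0.3]
finger_gap: 0.0856
grip_force: 0.0
```

{"method": "servo_tool", "body": {
  "increments": [
    {"grip": 0.5},
    {"grip": 0.7},
    {"grip": 0.78},
    {"grip": 0.78},
    {"grip": 0.78}
  ]
}}

```text
invalid input at $.increments[0]: expected keys grip, x, y, z, roll
```

{"method": "servo_tool", "body": {
  "increments": [
    {"grip": 0.4,"x": -6,"y": 4.5,"z": 0,"roll": 0},
    {"grip": 0.7,"x": 0,"y": 0,"z": 0,"roll": 0},
    {"grip": 0.76,"x": 0,"y": 0,"z": 0,"roll": 0},
    {"grip": 0.8,"x": 0,"y": 0,"z": 0,"roll": 0},
    {"grip": 0.8,"x": 0,"y": 0,"z": 0,"roll": 0}
  ],
  "grip_force": 30
}}

```text
clock: 3.48
tcp_pos: [0.6095, 0.0054, 0.2439]
orientation: [0.001, 0.707, 0.707, 0.001]
wrist_force: [0.8, 0.9, 0.7]
finger_gap: 0.0257
grip_force: 0.0
```

{"method": "servo_tool", "body": {
  "increments": [
    {"grip": 0.85,"x": 0,"y": 0,"z": 0,"roll": 0},
    {"grip": 0.9,"x": 0,"y": 0,"z": 0,"roll": 0},
    {"grip": 1,"x": 0,"y": 0,"z": 0,"roll": 0},
    {"grip": 1,"x": 0,"y": 0,"z": 0,"roll": 0},
    {"grip": 1,"x": 0,"y": 0,"z": 0,"roll": 0}
  ]
}}

```text
clock: 3.9
tcp_pos: [0.6087, 0.0054, 0.2434]
orientation: [0.0, 0.707, 0.707, 0.0]
wrist_force: [-3.2, 0.3, 6.4]
finger_gap: 0.0102
grip_force: 29.3
```

```bash
python3 - <<'E'
import numpy as np
a=np.r_[np.linspace(1.025,.1,37),np.linspace(.1,-.005,8)[1:]]
P=np.c_[-187*np.cos(a),-187*np.sin(a)].round(1)
print(np.diff(P,axis=0).round(1).tolist())
E
```

```text
[[-4.0, 2.5], [-4.1, 2.7], [-3.9, 2.7], [-3.9, 2.9], [-3.7, 2.9], [-3.8, 3.1], [-3.6, 3.1], [-3.6, 3.2], [-3.4, 3.4], [-3.4, 3.4], [-3.3, 3.5], [-3.2, 3.6], [-3.1, 3.6], [-3.0, 3.8], [-2.9, 3.8], [-2.9, 3.9], [-2.7, 3.9], [-2.6, 4.1], [-2.5, 4.1], [-2.4, 4.1], [-2.3, 4.3], [-2.2, 4.2], [-2.1, 4.4], [-1.9, 4.3], [-1.9, 4.5], [-1.7, 4.5], [-1.6, 4.5], [-1.5, 4.5], [-1.4, 4.6], [-1.3, 4.7], [-1.1, 4.6], [-1.1, 4.7], [-0.9, 4.8], [-0.8, 4.7], [-0.6, 4.8], [-0.6, 4.7], [-0.2, 2.8], [-0.2, 2.8], [-0.2, 2.8], [-0.2, 2.8], [0.0, 2.8], [-0.1, 2.8], [0.0, 2.8]]
```

{"method": "servo_tool", "body": {
  "increments": [
    {"grip": 1,"x": 0,"y": -4.0,"z": 2.5,"roll": 0},
    {"grip": 1,"x": 0,"y": -4.1,"z": 2.7,"roll": 0},
    {"grip": 1,"x": 0,"y": -3.9,"z": 2.7,"roll": 0},
    {"grip": 1,"x": 0,"y": -3.9,"z": 2.9,"roll": 0},
    {"grip": 1,"x": 0,"y": -3.7,"z": 2.9,"roll": 0}
  ]
}}

```text
clock: 4.32
tcp_pos: [0.5893, 0.0054, 0.2296]
orientation: [0.001, 0.707, 0.707, 0.001]
wrist_force: [-3.3, 0.5, 4.8]
finger_gap: 0.0107
grip_force: 30.0
```

{"method": "servo_tool", "body": {
  "increments": [
    {"grip": 1,"x": 0,"y": -3.8,"z": 3.1,"roll": 0},
    {"grip": 1,"x": 0,"y": -3.6,"z": 3.1,"roll": 0},
    {"grip": 1,"x": 0,"y": -3.6,"z": 3.2,"roll": 0},
    {"grip": 1,"x": 0,"y": -3.4,"z": 3.4,"roll": 0},
    {"grip": 1,"x": 0,"y": -3.4,"z": 3.4,"roll": 0}
  ]
}}

```text
clock: 4.73
tcp_pos: [0.5709, 0.0054, 0.2124]
orientation: [-0.0, 0.707, 0.707, -0.0]
wrist_force: [-3.7, 0.5, 4.0]
finger_gap: 0.0104
grip_force: 30.4
```

{"method": "servo_tool", "body": {
  "increments": [
    {"grip": 1,"x": 0,"y": -3.3,"z": 3.5,"roll": 0},
    {"grip": 1,"x": 0,"y": -3.2,"z": 3.6,"roll": 0},
    {"grip": 1,"x": 0,"y": -3.1,"z": 3.6,"roll": 0},
    {"grip": 1,"x": 0,"y": -3.0,"z": 3.8,"roll": 0},
    {"grip": 1,"x": 0,"y": -2.9,"z": 3.8,"roll": 0}
  ]
}}

```text
clock: 5.15
tcp_pos: [0.5553, 0.0054, 0.1936]
orientation: [-0.0, 0.708, 0.707, -0.0]
wrist_force: [-3.7, -0.2, 4.5]
finger_gap: 0.0107
grip_force: 30.9
```

{"method": "servo_tool", "body": {
  "increments": [
    {"grip": 1,"x": 0,"y": -2.9,"z": 3.9,"roll": 0},
    {"grip": 1,"x": 0,"y": -2.7,"z": 3.9,"roll": 0},
    {"grip": 1,"x": 0,"y": -2.6,"z": 4.1,"roll": 0},
    {"grip": 1,"x": 0,"y": -2.5,"z": 4.1,"roll": 0},
    {"grip": 1,"x": 0,"y": -2.4,"z": 4.1,"roll": 0}
  ]
}}

```text
clock: 5.57
tcp_pos: [0.5424, 0.0054, 0.1734]
orientation: [-0.0, 0.707, 0.707, -0.0]
wrist_force: [-5.1, -0.7, 2.8]
finger_gap: 0.0107
grip_force: 31.2
```

{"method": "servo_tool", "body": {
  "increments": [
    {"grip": 1,"x": 0,"y": -2.3,"z": 4.3,"roll": 0},
    {"grip": 1,"x": 0,"y": -2.2,"z": 4.2,"roll": 0},
    {"grip": 1,"x": 0,"y": -2.1,"z": 4.4,"roll": 0},
    {"grip": 1,"x": 0,"y": -1.9,"z": 4.3,"roll": 0},
    {"grip": 1,"x": 0,"y": -1.9,"z": 4.5,"roll": 0}
  ]
}}

```text
clock: 5.98
tcp_pos: [0.532, 0.0054, 0.1516]
orientation: [-0.0, 0.708, 0.707, -0.0]
wrist_force: [-4.2, -0.2, 3.4]
finger_gap: 0.0108
grip_force: 31.7
```

{"method": "servo_tool", "body": {
  "increments": [
    {"grip": 1,"x": 0,"y": -1.7,"z": 4.5,"roll": 0},
    {"grip": 1,"x": 0,"y": -1.6,"z": 4.5,"roll": 0},
    {"grip": 1,"x": 0,"y": -1.5,"z": 4.5,"roll": 0},
    {"grip": 1,"x": 0,"y": -1.4,"z": 4.6,"roll": 0},
    {"grip": 1,"x": 0,"y": -1.3,"z": 4.7,"roll": 0}
  ]
}}

```text
clock: 6.4
tcp_pos: [0.5242, 0.0054, 0.1286]
orientation: [-0.0, 0.708, 0.707, -0.0]
wrist_force: [-5.3, -0.2, 2.3]
finger_gap: 0.0107
grip_force: 32.0
```

{"method": "servo_tool", "body": {
  "increments": [
    {"grip": 1,"x": 0,"y": -1.1,"z": 4.6,"roll": 0},
    {"grip": 1,"x": 0,"y": -1.1,"z": 4.7,"roll": 0},
    {"grip": 1,"x": 0,"y": -0.9,"z": 4.8,"roll": 0},
    {"grip": 1,"x": 0,"y": -0.8,"z": 4.7,"roll": 0},
    {"grip": 1,"x": 0,"y": -0.6,"z": 4.8,"roll": 0}
  ]
}}

```text
clock: 6.82
tcp_pos: [0.5193, 0.0054, 0.1048]
orientation: [-0.001, 0.708, 0.707, -0.001]
wrist_force: [-6.7, -1.4, 2.1]
finger_gap: 0.0108
grip_force: 32.5
```

{"method": "servo_tool", "body": {
  "increments": [
    {"grip": 1,"x": 0,"y": -0.4,"z": 3.0,"roll": 0},
    {"grip": 1,"x": 0,"y": -0.3,"z": 3.0,"roll": 0},
    {"grip": 1,"x": 0,"y": -0.2,"z": 2.5,"roll": 0},
    {"grip": 1,"x": 0,"y": -0.2,"z": 2.5,"roll": 0},
    {"grip": 1,"x": 0,"y": -0.2,"z": 2.0,"roll": 0}
  ]
}}

```text
clock: 7.23
tcp_pos: [0.5179, 0.0054, 0.0916]
orientation: [-0.001, 0.708, 0.707, -0.001]
wrist_force: [-7.3, -0.2, 0.3]
finger_gap: 0.0105
grip_force: 32.7
```

{"method": "servo_tool", "body": {
  "increments": [
    {"grip": 1,"x": 0,"y": 0.2,"z": 2.0,"roll": 0},
    {"grip": 1,"x": 0,"y": 0.2,"z": 2.0,"roll": 0},
    {"grip": 1,"x": 0,"y": 0.2,"z": 1.5,"roll": 0},
    {"grip": 1,"x": 0,"y": 0,"z": 1.5,"roll": 0},
    {"grip": 1,"x": 0,"y": 0,"z": 0,"roll": 0}
  ]
}}

```text
clock: 7.65
tcp_pos: [0.5174, 0.0054, 0.0841]
orientation: [-0.002, 0.708, 0.707, -0.002]
wrist_force: [-6.5, -2.1, -0.2]
finger_gap: 0.0109
grip_force: 32.7
```

{"method": "servo_tool", "body": {
  "increments": [
    {"grip": 1,"x": 0,"y": 0.3,"z": 1,"roll": 0},
    {"grip": 1,"x": 0,"y": 0.3,"z": 1,"roll": 0},
    {"grip": 1,"x": 0,"y": 0,"z": 1,"roll": 0},
    {"grip": 1,"x": 0,"y": 0,"z": 0,"roll": 0},
    {"grip": 1,"x": 0,"y": 0,"z": 0,"roll": 0}
  ]
}}

```text
clock: 8.07
tcp_pos: [0.5173, 0.0054, 0.0809]
orientation: [-0.002, 0.708, 0.707, -0.002]
wrist_force: [-7.6, -1.7, -0.8]
finger_gap: 0.0105
grip_force: 32.9
```

{"method": "servo_tool", "body": {
  "increments": [
    {"grip": 1,"x": 0,"y": 0.3,"z": 1,"roll": 0},
    {"grip": 1,"x": 0,"y": 0,"z": 1,"roll": 0},
    {"grip": 1,"x": 0,"y": 0,"z": 0,"roll": 0}
  ]
}}

```text
clock: 8.32
tcp_pos: [0.5173, 0.0054, 0.0788]
orientation: [-0.002, 0.708, 0.707, -0.002]
wrist_force: [-8.4, -1.8, -1.1]
finger_gap: 0.0109
grip_force: 32.9
```

{"method": "servo_tool", "body": {
  "increments": [
    {"grip": 1,"x": 0,"y": 0,"z": 1,"roll": 0},
    {"grip": 1,"x": 0,"y": 0,"z": 1,"roll": 0},
    {"grip": 1,"x": 0,"y": 0,"z": 0,"roll": 0}
  ]
}}

```text
clock: 8.57
tcp_pos: [0.5173, 0.0054, 0.0769]
orientation: [-0.002, 0.708, 0.707, -0.002]
wrist_force: [-9.2, -1.8, 0.6]
finger_gap: 0.0106
grip_force: 33.1
```

```bash
python3 - <<'E'
from h import *
im=env.read_camera("side"); q=np.load("q.npy")
print(env.get_state()["wrist_force"],proj("side",[s2w(bar(a,d),q) for a in(0,.03) for d in(.049,-.049)]))
cv2.imwrite("pics/s2.png",cv2.resize(im[125:245,215:375,::-1],None,fx=5,fy=5,interpolation=cv2.INTER_CUBIC))
E
```

```text
[-8.49949858 -1.07377768  0.37312691] [[283.88309152 197.29821671]
 [302.01314012 217.95604985]
 [283.86796712 195.73703777]
 [302.05622901 216.370388  ]]
```

View pics/s2.png

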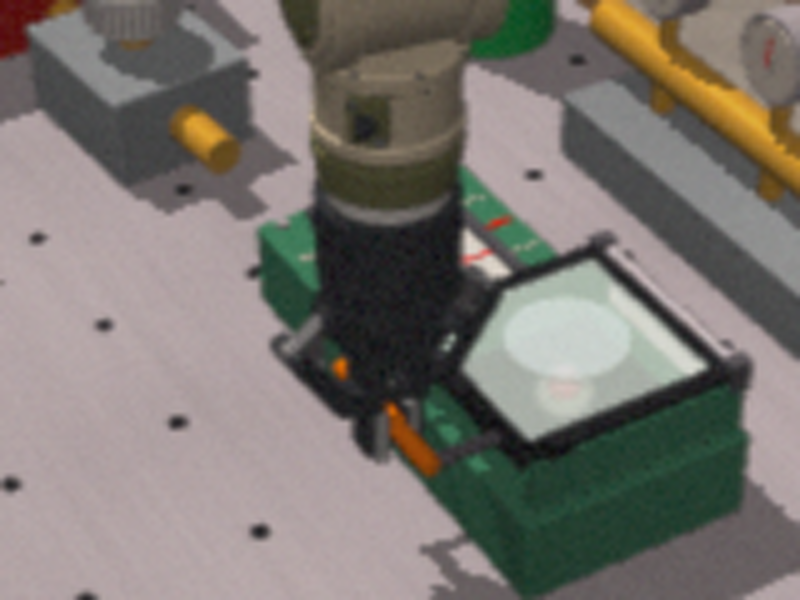

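{"method": "servo_tool", "body": {
  "increments": [
    {"grip": 1,"x": 0,"y": 0,"z": 1,"roll": 0},
    {"grip": 1,"x": 0,"y": 0,"z": 0.5,"roll": 0},
    {"grip": 1,"x": 0,"y": 0,"z": 0,"roll": 0}
  ]
}}

```text
clock: 8.87
tcp_pos: [0.5173, 0.0054, 0.0768]
orientation: [-0.002, 0.708, 0.707, -0.002]
wrist_force: [-11.8, -0.8, 10.9]
finger_gap: 0.0109
grip_force: 33.9
```

{"method": "servo_tool", "body": {
  "increments": [
    {"grip": 1,"x": 0,"y": 0,"z": 1,"roll": 0},
    {"grip": 1,"x": 0,"y": 0,"z": 0.5,"roll": 0},
    {"grip": 1,"x": 0,"y": 0,"z": 0,"roll": 0}
  ]
}}

```text
clock: 9.12
tcp_pos: [0.5173, 0.0054, 0.0765]
orientation: [-0.002, 0.708, 0.707, -0.002]
wrist_force: [-15.1, -1.0, 19.8]
finger_gap: 0.0106
grip_force: 34.9
```

{"method": "servo_tool", "body": {
  "increments": [
    {"grip": 1,"x": 0,"y": -0.5,"z": -1.5,"roll": 0},
    {"grip": 1,"x": 0,"y": 0,"z": -1,"roll": 0},
    {"grip": 0.75,"x": 0,"y": 0,"z": 0,"roll": 0},
    {"grip": 0.65,"x": 0,"y": 0,"z": 0,"roll": 0},
    {"grip": 0.65,"x": 0,"y": 0,"z": 0,"roll": 0}
  ]
}}

```text
clock: 9.53
tcp_pos: [0.5214, 0.0053, 0.0784]
orientation: [0.001, 0.707, 0.707, 0.001]
wrist_force: [-0.6, 0.0, 0.2]
finger_gap: 0.0298
grip_force: 0.0
```

{"method": "servo_tool", "body": {
  "increments": [
    {"grip": 0.65,"x": 0,"y": 0,"z": 0,"roll": 0},
    {"grip": 0.65,"x": 0,"y": 0,"z": 0,"roll": 0}
  ]
}}

```text
clock: 9.7
tcp_pos: [0.5208, 0.0054, 0.0785]
orientation: [0.0, 0.707, 0.707, 0.0]
wrist_force: [0.0, -0.0, -0.0]
finger_gap: 0.03
grip_force: 0.0
```

{"method": "servo_tool", "body": {
  "increments": [
    {"grip": 0.65,"x": 0,"y": 0,"z": -8,"roll": 0},
    {"grip": 0.65,"x": 0,"y": 0,"z": -15,"roll": 0},
    {"grip": 0.65,"x": 0,"y": 0,"z": -25,"roll": 0},
    {"grip": 0.65,"x": 0,"y": 0,"z": -25,"roll": 0},
    {"grip": 0.65,"x": 0,"y": 0,"z": -22,"roll": 0}
  ]
}}

```text
clock: 10.12
tcp_pos: [0.5204, 0.0054, 0.1754]
orientation: [0.0, 0.707, 0.707, 0.0]
wrist_force: [0.4, -0.0, -0.7]
finger_gap: 0.0299
grip_force: 0.0
```

{"method": "servo_tool", "body": {
  "increments": [
    {"grip": 0.65,"x": 24,"y": 20,"z": 0,"roll": 0},
    {"grip": 0.65,"x": 28,"y": 24,"z": 0,"roll": 0},
    {"grip": 0.65,"x": 28,"y": 24,"z": 0,"roll": 0},
    {"grip": 0.65,"x": 28,"y": 24,"z": 0,"roll": 0},
    {"grip": 0.65,"x": 26,"y": 23,"z": 0,"roll": 0}
  ]
}}

```text
clock: 10.53
tcp_pos: [0.6365, 0.141, 0.1744]
orientation: [0.0, 0.707, 0.707, 0.001]
wrist_force: [0.7, -0.2, 0.4]
finger_gap: 0.0301
grip_force: 0.0
```

{"method": "servo_tool", "body": {
  "increments": [
    {"grip": 0.6,"x": 0,"y": 0,"z": 0,"roll": -7.16},
    {"grip": 0.6,"x": 0,"y": 0,"z": 0,"roll": -7.16},
    {"grip": 0.6,"x": 0,"y": 0,"z": 0,"roll": -7.16},
    {"grip": 0.6,"x": 0,"y": 0,"z": 0,"roll": -7.16},
    {"grip": 0.6,"x": 0,"y": 0,"z": 0,"roll": -7.16}
  ]
}}

```text
clock: 10.95
tcp_pos: [0.6355, 0.1396, 0.1739]
orientation: [0.0, 0.453, 0.891, 0.0]
wrist_force: [0.1, -0.2, -0.5]
finger_gap: 0.0341
grip_force: 0.0
```

{"method": "servo_tool", "body": {
  "increments": [
    {"grip": 0.6,"x": 0,"y": 0,"z": 0,"roll": -7.16},
    {"grip": 0.6,"x": 0,"y": 0,"z": 0,"roll": -7.16},
    {"grip": 0.6,"x": 0,"y": 0,"z": 0,"roll": -7.16},
    {"grip": 0.6,"x": 0,"y": 0,"z": 0,"roll": -7.16},
    {"grip": 0.6,"x": 0,"y": 0,"z": 0,"roll": -7.16}
  ]
}}

```text
clock: 11.37
tcp_pos: [0.6355, 0.1394, 0.1741]
orientation: [0.0, 0.157, 0.988, 0.0]
wrist_force: [-0.4, -0.3, -0.1]
finger_gap: 0.0343
grip_force: 0.0
```

{"method": "servo_tool", "body": {
  "increments": [
    {"grip": 0.6,"x": 0,"y": 0,"z": 0,"roll": -7.16},
    {"grip": 0.6,"x": 0,"y": 0,"z": 0,"roll": -7.16},
    {"grip": 0.6,"x": 0,"y": 0,"z": 0,"roll": -4.1},
    {"grip": 0.6,"x": 0,"y": 0,"z": 0,"roll": 0}
  ]
}}

```text
clock: 11.7
tcp_pos: [0.6355, 0.1394, 0.1741]
orientation: [0.0, -0.001, 1.0, 0.0]
wrist_force: [-0.1, 0.5, 0.0]
finger_gap: 0.0343
grip_force: 0.0
```

```bash
python3 - <<'E'
from h import *
s=env.get_state(); im=env.read_camera("wrist"); cv2.imwrite("pics/w3.png",im[:,:,::-1])
c=env.get_calibration("wrist"); T=c["tool_from_camera"]; f=210/np.tan(np.radians(c["vertical_fov"]/2))
w,x,y,z=s["orientation"]; Rt=R.from_quat([x,y,z,w]).as_matrix(); q=np.load("q.npy"); print(s["tcp_pos"],s["wrist_force"],s["joint_pos"])
for p in [s2w(k,q) for k in((0,.052,.108),(-.045,.082,.06),(-.045,.052,.06),(0,.052,.066))]:
    v=T[:3,:3].T@(Rt.T@(p-s["tcp_pos"])-T[:3,3]); t=np.arctan2(np.hypot(v[0],v[1]),v[2]); print(np.array([c["cx"],c["cy"]])+f*t*v[:2]/np.hypot(v[0],v[1]))
E
```

```text
[0.63551268 0.13938263 0.17407118] [-0.05945362  0.51185985  0.02403031] [9.25651696e-02 4.80225424e-01 1.54697362e-01 1.24444185e+00
 1.45085439e-04 9.15510101e-02]
[278.79756676 229.80245275]
[316.34629515 155.00017633]
[278.84869319 154.63590808]
[278.69159263 210.58834273]
```

View pics/w3.png

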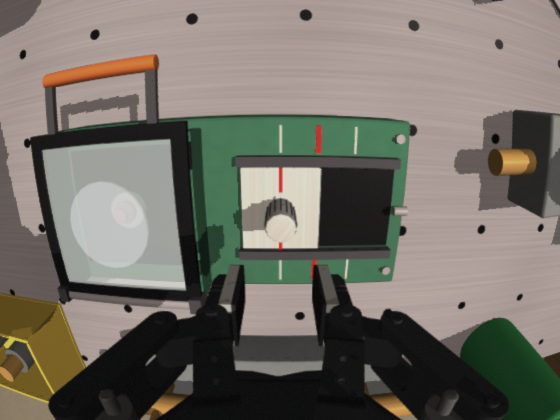

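{"method": "servo_tool", "body": {
  "increments": [
    {"grip": 0.6,"x": 0,"y": 1,"z": 20,"roll": 0},
    {"grip": 0.6,"x": 0,"y": 0,"z": 25,"roll": 0},
    {"grip": 0.6,"x": 0,"y": 0,"z": 25,"roll": 0},
    {"grip": 0.6,"x": 0,"y": 0,"z": 20,"roll": 0},
    {"grip": 0.6,"x": 0,"y": 0,"z": 10,"roll": 0}
  ]
}}

```text
clock: 12.17
tcp_pos: [0.6336, 0.1401, 0.0707]
orientation: [-0.002, 0.001, 1.0, -0.0]
wrist_force: [-0.2, -0.6, -0.1]
finger_gap: 0.0341
grip_force: 0.0
```

{"method": "servo_tool", "body": {
  "increments": [
    {"grip": 0.8,"x": 0,"y": 0,"z": 0,"roll": 0},
    {"grip": 1,"x": 0,"y": 0,"z": 0,"roll": 0},
    {"grip": 1,"x": 0,"y": 0,"z": 0,"roll": 0},
    {"grip": 1,"x": 0,"y": 0,"z": 0,"roll": 0},
    {"grip": 1,"x": 0,"y": 0,"z": 0,"roll": 0}
  ],
  "grip_force": 50
}}

```text
clock: 12.58
tcp_pos: [0.6335, 0.1407, 0.0714]
orientation: [-0.002, 0.0, 1.0, 0.0]
wrist_force: [0.1, 4.8, -24.3]
finger_gap: 0.0206
grip_force: 50.1
```

{"method": "servo_tool", "body": {
  "increments": [
    {"grip": 1,"x": 0,"y": 2,"z": 0.4,"roll": 0},
    {"grip": 1,"x": 0,"y": 3,"z": 0.4,"roll": 0},
    {"grip": 1,"x": 0,"y": 3,"z": 0,"roll": 0},
    {"grip": 1,"x": 0,"y": 3,"z": 0,"roll": 0},
    {"grip": 1,"x": 0,"y": 3,"z": 0,"roll": 0}
  ]
}}

```text
clock: 13.0
tcp_pos: [0.6335, 0.1527, 0.0714]
orientation: [-0.002, 0.001, 1.0, -0.002]
wrist_force: [-3.7, -4.4, -22.4]
finger_gap: 0.021
grip_force: 50.3
```

{"method": "servo_tool", "body": {
  "increments": [
    {"grip": 1,"x": 0,"y": 3,"z": 0,"roll": 0},
    {"grip": 1,"x": 0,"y": 3,"z": 0,"roll": 0},
    {"grip": 1,"x": 0,"y": 3,"z": 0,"roll": 0},
    {"grip": 1,"x": 0,"y": 3,"z": 0,"roll": 0},
    {"grip": 1,"x": 0,"y": 2,"z": 0,"roll": 0}
  ]
}}

```text
clock: 13.42
tcp_pos: [0.6335, 0.1661, 0.0714]
orientation: [-0.002, 0.001, 1.0, -0.002]
wrist_force: [-2.9, -7.0, -21.3]
finger_gap: 0.0206
grip_force: 50.3
```

{"method": "servo_tool", "body": {
  "increments": [
    {"grip": 1,"x": 0,"y": 1,"z": 0,"roll": 0},
    {"grip": 1,"x": 0,"y": 0,"z": 0,"roll": 0},
    {"grip": 1,"x": 0,"y": 0,"z": 0,"roll": 0}
  ]
}}

```text
clock: 13.67
tcp_pos: [0.6335, 0.1671, 0.0714]
orientation: [-0.002, 0.001, 1.0, -0.002]
wrist_force: [-3.6, -7.0, -21.6]
finger_gap: 0.0208
grip_force: 50.3
```

```bash
python3 - <<'E'
from h import *
print(env.get_state()["tcp_pos"])
a=env.read_camera("wrist"); b=env.read_camera("top")
a=cv2.resize(a[60:260,180:420],None,fx=3,fy=3,interpolation=cv2.INTER_CUBIC)
cv2.imwrite("pics/w4.png",a[:,:,::-1]); cv2.imwrite("pics/t4.png",cv2.resize(b[140:220,185:345],None,fx=5,fy=5,interpolation=cv2.INTER_CUBIC)[:,:,::-1])
E
```

```text
[0.63354376 0.16709438 0.07142242]
```

View pics/w4.png

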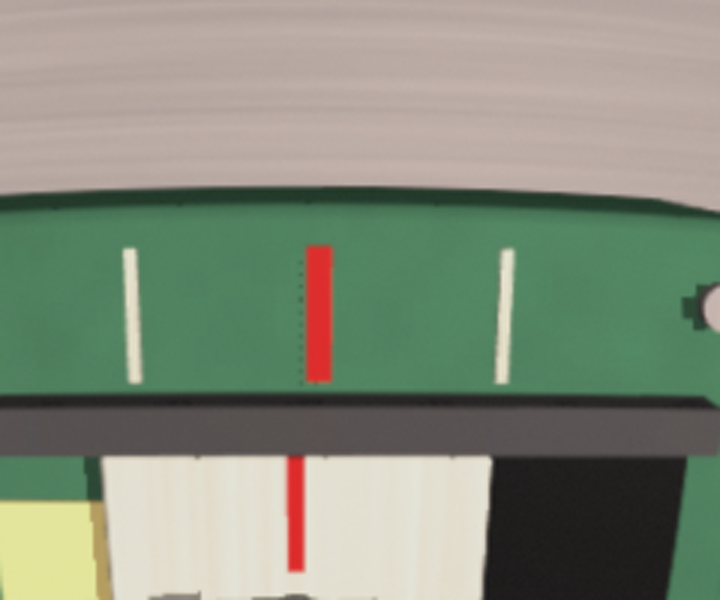

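{"method": "servo_tool", "body": {
  "increments": [
    {"grip": 1,"x": 0,"y": 2,"z": 0,"roll": 0},
    {"grip": 1,"x": 0,"y": 1.7,"z": 0,"roll": 0},
    {"grip": 1,"x": 0,"y": 0,"z": 0,"roll": 0},
    {"grip": 1,"x": 0,"y": 0,"z": 0,"roll": 0}
  ]
}}

```text
clock: 14.1
tcp_pos: [0.6335, 0.1706, 0.0714]
orientation: [-0.002, 0.001, 1.0, -0.002]
wrist_force: [-2.8, -6.8, -22.2]
finger_gap: 0.0209
grip_force: 50.3
```

```bash
python3 - <<'E'
from h import *
s=env.get_state(); print(s["tcp_pos"],s["wrist_force"])
a=env.read_camera("wrist"); b=env.read_camera("top")
a=cv2.resize(a[120:260,140:340],None,fx=4,fy=4,interpolation=cv2.INTER_CUBIC)
cv2.imwrite("pics/w5.png",a[:,:,::-1])
E
```

```text
[0.6335418  0.17059333 0.07141573] [ -2.79936134  -6.81356104 -22.20905823]
```

View pics/w5.png

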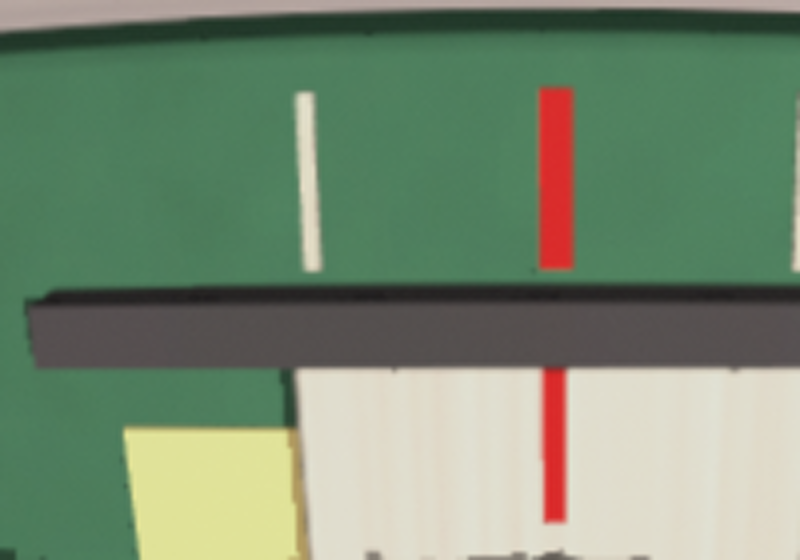

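The wrist view shows the plate's red line at crop column 555 and the half mark at 557, which is within 0.3 mm. The earlier overview shows the hood lying level.

```bash
python3 -c "
from workcell import env
print(env.hand_in())"
```

```text
the job is handed in; nothing more can be done
None
```

The job is handed in: the hood was guided down onto its stops first, and the shutter is now held at half travel with its red line within about 0.3 mm of the half mark, the gripper still on the knob. No other bench items were touched, as far as the pictures and force readings show, and the clock read about 14 s.

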